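# Hook a loaded tube block into the bench shaker, snap it down and start it

## Robot

A 6-joint arm with a two-finger parallel gripper is mounted at the origin on a cart in front of the work surface, level with it; the furniture and walls round the work are solid. World frame = base frame: x ahead of the robot, y to its left, z up, the work surface at z = 0. Lengths are in m, angles in rad, forces in N, time in s.
With the tool pointing down it reaches from about 0.3 to 0.775 m from the base axis. Payload 14.6 kg.
Tool frame: the origin (TCP) lies at the very end of the fingers, on their centre line; the grasp point (between the pads) lies 19 mm behind it; z points along the fingers, y is the line along which they close (so a half turn about z gives the same grasp; the last joint's range is limited). The gripper opens to 94 mm and grips with 3 to 60 N. Pads are 16 mm wide; open, the fingers measure 119 mm over their backs; the gripper's body (75 mm by 177 mm) begins 78 mm behind the grasp point.
Start: joints at [1.092, 0.3, 1.521, -0, 1.321, -0.067], TCP at [0.22, 0.504, 0.205] pointing down, gripper open.
Joint ranges: [-3.03, 3.03], [-0.79, 2.21], [0.23, 2.52], [-1.04, 4.18], [0, 3.07], [-2.55, 2.55]. Speed limits (rad/s): [2.22, 2.22, 2.57, 3.14, 3.14, 3.14].

## Interface

Orientations are given as [roll, pitch, yaw] about the fixed x, y, z axes, in that order (R = Rz(yaw) Ry(pitch) Rx(roll)).
In Python, from station import * gives the robot as it stands.
- The arm moves only by the tool jog_arm, never from a script. Its argument "rows" is a list of rows, each a list of 3 entries, a list of its own where there are three numbers: the shift along the tool's x, y, z in m, then the turn about the tool's z in degrees, then the finger opening in m, from 0 to 0.094. A call has 1 to 12 rows; each row shifts and turns the commanded pose from where the row before left it, along the tool's axes as they then stand; what a row does not reach is not made up. A row lasts 1/12 s, in which the tool goes at most 41.7 mm and 7.16 degrees, less where a joint would pass 70% of its speed; a pose out of reach is approached as far as the arm can. A call is refused whole if a number of a shift passes 0.0417 or a number of a turn 7.16, either way. A call with a gripper value outside its range is refused whole. The fingers move at their own pace and stop on an object; "squeeze" is the grip in N (left out, the last holds). Time passes only in rows, so rows that do not move let the fingers close. It gives the time, the measured TCP pose, the force, the opening and the grip force at its end, in the units of the state.
- get_obs(): the state, without advancing time (a new reading comes with each control period).
- camera(name): name is "scene" or "top" or "wrist"; returns a dict with "image" (480x640x3 uint8, red, green, blue), "range_z" (480x640 float32, m along the optical axis (not along the pixel's ray), 0 where there is no reading), "K" (3x3 intrinsics, pixels), "world_from_camera" (4x4, takes a point from camera to world coordinates); the wrist camera has in their place "T_tool_cam" (4x4, takes a point from camera to tool coordinates, whose origin is the TCP and whose axes are the flange's). Camera axes: x right, y up, looking along -z (the intrinsics and any distortion apply to the point x, -y, -z); pixel columns grow to the right and rows downward; lengths in m; the calibration is good to about 2 mm. A picture is of the moment at which its call begins: read the wrist's pose just before it.
- hand_in(): hands the job in; it is judged then, once.
Trained networks look in a picture, given as the dict that the camera call returned (one of the last four; its "shot" number tells which), for a name from the list of things; names that differ only in an ending like _2 or _b are one class to them, and where a whole thing is asked for, a point or a joint stands for the part that bears it (a point fixed in the world has none). Each returns a list of dicts, best first, with "p" (0 to 1); they miss things now and then, are a little off and sometimes report something else, mostly with a low value. They report only what shows in the picture. A call takes as long as a camera call. They do not tell look-alikes from the thing itself.
- search_frame(label, picture): "at" ([column, row] as shares, 0 to 1, of the picture: columns of its width, rows of its height, amid what is visible of it).
- spot_point(label, picture): "at" ([column, row] as shares, 0 to 1, of the picture: columns of its width, rows of its height: a listed point, or the origin of a listed thing).
The state is a dict: "time_s": time; "qpos": joint angles; "joint_vel": joint speeds; "tau": joint torques, N m; "ee_pos": TCP position; "eef_rot": TCP orientation; "force": force on the tool from outside, world axes, zero at the start; "moment": the same for the moment, N m; "grip_width": finger opening in m; "grip_force": force on a finger pad.
Only numpy, scipy, OpenCV 4.12 (cv2) and the standard library are available. Lean on these libraries where they do the work, as an engineer would, in place of code of your own. Each camera call takes 0.05 s, during which the arm holds its last target. There are 200 camera calls.

## Task

Mount the loaded tube block on the bench shaker: hold it with its heel end raised, tuck its two toe tabs under the steel lip at the back of the platform, then lower the heel and press it down until the spring catch at the front snaps over the heel ledge. Then switch the shaker on by pressing down the raised half of its rocker switch, let go, and leave the bottles and the white cup standing where they are.

Things in the scene. Friction and masses are not known exactly. Their poses are not given: they have to be found in the camera images.
- seat (a point): middle of the seat of the shaker, on the aluminium platform floor (70 mm over the worktop) where the block's underside rests. Shaker: fixed white bench instrument, 250 x 172 mm; axes: x to its back (steel lip), y to its left, z up. Side rims 7 mm high, inner faces at y = +-33.5 mm, x -50 to +45 mm. Grey console with round dial (leave it) and rocker at the front, 2 mm above the floor
- lip_edge (a point): lower front edge of the steel retaining lip, mid-width, 57.5 mm behind the seat's middle and 8.5 mm over the floor; axes as the seat. Lip 4 mm thick, 76 mm wide; the upright that carries it stops the tabs 10 mm farther back; a 6 mm middle web below the lip leaves two mouths for the two tabs. A block put straight down lands on the lip: it goes in toe first, tilted 0.2 to 0.24 rad, heel up
- block_center (a point): centre of the loose aluminium tube block, half-way up. About 0.4 kg. Axes: x to its toe end, z up. Body 110 mm along x (-60 to +50 mm from here), 62 mm across y, 50 mm high, flat sides to grip across y in the upper half; white tube caps stand 8 mm over the top, none on the thumb land at the heel end
- block_toe (a point): on the underside, midway between the tips of the two toe tabs, 66 mm ahead of the block's centre and 25 mm below it. Tabs: 5 mm thick, flush with the underside, stick out 16 mm from the body, each 18 mm wide (y 8 to 26 mm either side)
- block_heel (a point): on the underside, middle of the outer edge of the heel ledge, 68 mm behind the block's centre and 25 mm below it. Ledge: 8 mm thick, flush with the underside, sticks out 8 mm from the body, 52 mm wide
- thumb_land (a point): middle of the thumb land, the flat 24 mm of the block's top at the heel end, to be pressed; 48 mm behind the block's centre, 25 mm above it (50 mm above the underside)
- catch_nose (a point): lower front corner of the spring catch's bolt at rest (fixed point), 63.5 mm in front of the seat's middle, 10 mm over the floor; axes as the seat. Bolt 22 mm wide, its nose bevelled above up to 23 mm over the floor: the heel ledge comes to rest on the bevel and, when latched, lies under the nose. Cheeks either side are 16 mm high, from 6 to 25 mm in front of this point, 55 mm over both
- catch (a joint): how far the spring catch's bolt is pushed back, towards the shaker's front (m): 0 = fully out over the seat, at most 0.010. Pressing the block's thumb land down with about 10 to 18 N drives the bolt back 2 to 6 mm; it springs out again once the ledge has passed below
- rocker (a joint): rocker switch angle (rad): 0 = off (right half, towards the shaker's -y, stands up), 0.44 = on (right half down). It stays where it is put; about 2 N on the raised half turns it
- rocker_press (a point): point on top of the raised (right) half of the rocker switch, 13.5 mm from its pivot; grey rocker 22 x 38 mm, rocks sideways, 124 mm in front of the seat's middle; when switched on this point is about 6 mm lower than when off
- anti_a: small dropper bottle, blue with white cap, 23 mm wide, 66 mm high, standing; origin at the middle of its underside; to be left alone
- anti_b: small dropper bottle, yellow with white cap, same size, standing; to be left alone
- anti_d: small dropper bottle, white with grey cap, same size, standing; to be left alone
- white_cup: white specimen cup with screw lid, 55 mm wide, 59 mm high, standing to the right of the shaker; origin at the middle of its underside; to be left alone
Mind the look-alikes: they are no part of the job. Of the things that look like the part that bears block_center, take the one that is farthest from the robot's base at the start.

How it is judged:
By the outcome, as a careful person would: the job done as asked, in the order asked, and still so for the second after the job is handed in, with the robot touching nothing.
It also fails if it takes over 54 s, if anything falls off the work surface, if the arm or the gripper's body presses on something with over 40 N, if the wrist force passes 120 N, or if a joint passes its speed limit or range.

## Working session

There is one attempt and no reset: what is moved stays moved. The work goes in short steps, Python scripts to look and compute and a tool call to move; the robot and the scene stay as the last step left them, time stands still between calls to the robot, and variables do not carry over. Pictures are saved under pics/ and viewed, at most 12 in all, crops included, and the job is handed in when it is done.

Besides the shell and the picture viewer there is one more tool, called after "Emit:" by a JSON object that holds its "op" and its "data". jog_arm: Moves the arm, as the interface text tells. Its arguments: {"type":"object","properties":{"rows":{"type":"array","items":{"type":"array"}},"squeeze":{"type":"number"}},"required":["rows"]}

```bash
mkdir -p pics; ls; cat > h.py <<'E'
from station import *
import numpy as np, cv2
from scipy.spatial.transform import Rotation as R
def save(c,n): cv2.imwrite('pics/'+n,c['image'][:,:,::-1])
def T_of(o):
    T=np.eye(4);T[:3,:3]=R.from_euler('xyz',o['eef_rot']).as_matrix();T[:3,3]=o['ee_pos'];return T
def wc(c,o=None):
    return c['world_from_camera'] if 'world_from_camera' in c else T_of(o)@c['T_tool_cam']
def ray(c,at,o=None):
    T=wc(c,o);K=c['K'];u,v=at[0]*640,at[1]*480
    d=np.array([(u-K[0,2])/K[0,0],-(v-K[1,2])/K[1,1],-1.]);return T[:3,3],T[:3,:3]@d
def onz(c,at,z,o=None):
    p,d=ray(c,at,o);return p+d*(z-p[2])/d[2]
def deproj(c,at,o=None):
    p,d=ray(c,at,o);r=c['range_z'][int(np.clip(at[1]*480,0,479)),int(np.clip(at[0]*640,0,639))];return p+d*r
E
python3 - <<'E'
from h import *
o=get_obs();print(o)
for n in ['top','scene']:
    c=camera(n);save(c,n+'0.png');print(n,[k for k in c],c['K'].tolist(),np.round(c['world_from_camera'],3).tolist())
    for l in ['seat','lip_edge','block_center','block_toe','block_heel','thumb_land','catch_nose','rocker_press','anti_a','white_cup']:
        for d in spot_point(l,c)[:4]: print(l,np.round([d['at'][0]*640,d['at'][1]*480],1),round(d['p'],2),np.round(deproj(c,d['at']),3))
E
```

```text
pics
{'time_s': 0.0, 'qpos': array([ 1.09245590e+00,  3.00483835e-01,  1.52157646e+00,  7.15276337e-06,
        1.32069698e+00, -6.66197839e-02]), 'joint_vel': array([ 0.00085605, -0.00051643,  0.0003085 ,  0.00065958,  0.00035011,
       -0.00108988]), 'tau': array([-1.25514340e-03, -5.31795502e+01, -3.52747858e+01,  7.07269949e-02,
        2.42416654e-02, -9.89131900e-05]), 'ee_pos': array([0.21999349, 0.50380193, 0.2048813 ]), 'eef_rot': array([-3.14043107e+00, -8.44426564e-05,  2.72987018e+00]), 'force': array([0.29484893, 0.05503883, 0.24643084]), 'moment': array([ 0.04335534,  0.0044493 , -0.05552705]), 'grip_force': 0.0, 'grip_width': 0.0941130948956001}
top ['image', 'range_z', 'K', 'world_from_camera', 'shot'] [[615.5344288942653, 0.0, 320.0986355318887], [0.0, 615.5344288942653, 246.42033503475147], [0.0, 0.0, 1.0]] [[0.014, 0.997, -0.074, 0.435], [-1.0, 0.016, 0.022, 0.085], [0.023, 0.073, 0.997, 1.193], [0.0, 0.0, 0.0, 1.0]]
seat [199.  204.7] 0.91 [0.591 0.283 0.068]
lip_edge [200.9 169.5] 0.6 [0.653 0.279 0.085]
block_center [408.9 255.1] 0.94 [ 0.505 -0.106  0.05 ]
blo
[... 1305 characters left out ...]
 [336.3 343.5] 0.42 [ 0.459 -0.108  0.05 ]
block_toe [397. 345.] 0.92 [ 0.54  -0.156  0.051]
block_toe [243.1 269.3] 0.81 [0.39  0.097 0.049]
block_heel [306.5 299.3] 0.85 [ 0.474  0.02  -0.003]
block_heel [324.4 352.9] 0.82 [ 0.446 -0.093  0.007]
thumb_land [333.7 338.7] 0.96 [ 0.459 -0.098  0.049]
thumb_land [296.8 164.6] 0.71 [0.592 0.28  0.069]
thumb_land [292.9 279.3] 0.69 [0.457 0.037 0.048]
catch_nose [270.7 172.7] 0.85 [0.525 0.262 0.089]
rocker_press [239.  173.1] 0.7 [0.471 0.294 0.086]
anti_a [446.3 311.5] 0.58 [ 0.668 -0.13   0.015]
anti_a [425.6 311.5] 0.56 [ 0.634 -0.115  0.019]
anti_a [445.9 330.4] 0.55 [ 0.643 -0.16   0.015]
white_cup [389.  273.1] 0.83 [ 0.623 -0.019  0.024]
```

View pics/top0.png

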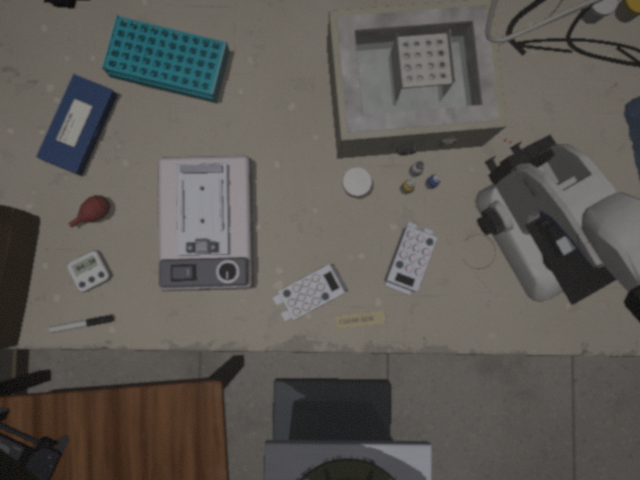

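View pics/scene0.png

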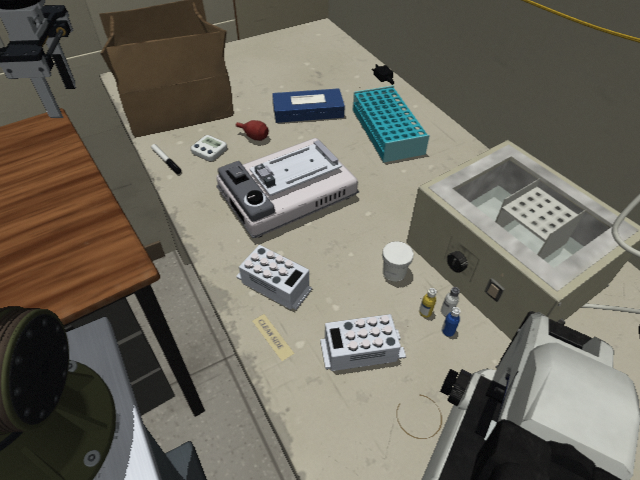

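Candidates in the top view are the block at pixel (409,255), about 0.515 m from the base, and the look-alike at (312,291), about 0.44 m. I choose (409,255), the farther one, with its black thumb land toward the robot. I'll check it in a close crop and refine the geometry.

```bash
python3 - <<'E'
from h import *
c=camera('scene');cv2.imwrite('pics/crop1.png',cv2.resize(c['image'][220:400,230:480,::-1],None,fx=3,fy=3,interpolation=cv2.INTER_CUBIC))
Z=dict(block_center=.025,block_toe=0,block_heel=0,thumb_land=.05,seat=.07,lip_edge=.0785,catch_nose=.08,rocker_press=.085)
for n in ['top','scene']:
    c=camera(n)
    for l,z in Z.items():
        for d in spot_point(l,c)[:3]:
            if d['p']>.5: print(n,l,round(d['p'],2),np.round(onz(c,d['at'],z),4)[:2])
c=camera('wrist');print(np.round(c['T_tool_cam'],3).tolist(),c['K'].tolist())
E
```

```text
top block_center 0.92 [ 0.5041 -0.1136]
top block_center 0.6 [0.432  0.0779]
top block_toe 0.92 [ 0.5636 -0.1393]
top block_toe 0.8 [0.3972 0.1388]
top block_heel 0.79 [ 0.4413 -0.0881]
top block_heel 0.73 [0.4706 0.0205]
top thumb_land 0.63 [0.4587 0.0412]
top seat 0.69 [0.5262 0.272 ]
top seat 0.61 [0.5919 0.2793]
top lip_edge 0.85 [0.6483 0.2823]
scene block_center 0.96 [ 0.5053 -0.1135]
scene block_toe 0.95 [ 0.5644 -0.1383]
scene block_toe 0.59 [0.4035 0.1406]
scene block_heel 0.63 [ 0.4774 -0.0749]
scene block_heel 0.61 [ 0.445  -0.0922]
scene block_heel 0.6 [0.4695 0.0275]
scene thumb_land 0.94 [ 0.4595 -0.0986]
scene thumb_land 0.86 [0.4524 0.0406]
scene thumb_land 0.72 [ 0.6123 -0.0353]
scene seat 0.67 [0.5934 0.2725]
scene lip_edge 0.71 [0.6526 0.273 ]
scene catch_nose 0.85 [0.5311 0.2689]
scene rocker_press 0.69 [0.5838 0.2595]
[[0.0, 0.962, 0.273, 0.08], [1.0, -0.0, -0.001, 0.0], [-0.001, 0.273, -0.962, -0.179], [0.0, 0.0, 0.0, 1.0]] [[428.8746884324927, 0.0, 327.5623560080442], [0.0, 428.8746884324927, 232.53538031920309], [0.0, 0.0, 1.0]]
```

View pics/crop1.png

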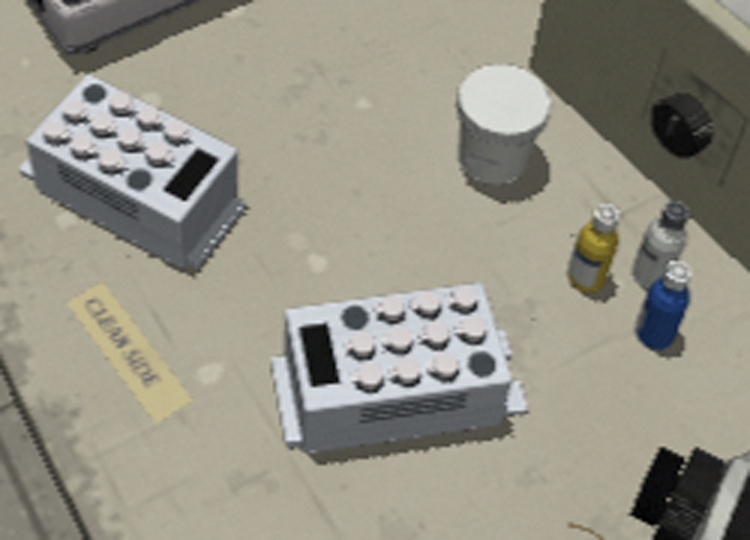

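The crop shows my block at crop pixel (395,370), with the thumb land at (320,353) and toe tabs at (515,400). The look-alike is at (135,170). I'll move over the chosen block.

Emit:
{"op": "jog_arm", "data": {"rows": [[[-0.012, -0.012, 0], 0, 0.094], [[-0.024, -0.023, 0], 0, 0.094], [[-0.027, -0.026, 0], 0, 0.094], [[-0.027, -0.026, 0], 0, 0.094], [[-0.027, -0.026, 0], 0, 0.094], [[-0.027, -0.026, 0], 0, 0.094], [[-0.027, -0.026, 0], 0, 0.094], [[-0.027, -0.026, 0], 0, 0.094], [[-0.027, -0.026, 0], 0, 0.094], [[-0.027, -0.026, 0], 0, 0.094], [[-0.027, -0.026, 0], 0, 0.094], [[-0.027, -0.026, 0], 0, 0.094]]}}

```text
time_s: 3.1
ee_pos: [0.3828, 0.1094, 0.2058]
eef_rot: [3.141, 0.001, 2.73]
force: [1.4, 0.2, -0.1]
grip_width: 0.094
grip_force: 0.0
```

Emit:
{"op": "jog_arm", "data": {"rows": [[[-0.027, -0.026, 0], -1, 0.094], [[-0.027, -0.026, 0.01], 0, 0.094], [[-0.027, -0.026, 0.01], 0, 0.094], [[-0.027, -0.025, 0.01], 0, 0.094], [[-0.027, -0.025, 0.005], 0, 0.094], [[-0.02, -0.015, 0], 0, 0.094], [[-0.01, -0.014, 0], 0, 0.094], [[0, 0, 0], 0, 0.094], [[0, 0, 0], 0, 0.094]]}}

```text
time_s: 3.85
ee_pos: [0.4737, -0.0976, 0.1702]
eef_rot: [3.142, -0.001, 2.746]
force: [0.7, 0.0, -0.3]
grip_width: 0.0939
grip_force: 0.0
```

```bash
cat >> h.py <<'E'
def look(Z,name='wrist',pmin=.4,k=2):
    o=get_obs();c=camera(name)
    for l,z in Z.items():
        for d in spot_point(l,c)[:k]:
            if d['p']>pmin: print(name,l,round(d['p'],2),np.round(np.array(d['at'])*[640,480]),np.round(onz(c,d['at'],z,o),4)[:2])
    print(np.round(o['ee_pos'],4),np.round(o['eef_rot'],4),o['time_s']);return c,o
E
python3 - <<'E'
from h import *
c,o=look(dict(block_center=.025,block_toe=0,block_heel=0,thumb_land=.05));save(c,'w1.png')
E
```

```text
wrist block_center 0.72 [536.  75.] [0.4344 0.0805]
wrist block_center 0.58 [324. 264.] [ 0.508  -0.1138]
wrist block_heel 0.97 [323. 170.] [ 0.4413 -0.0873]
wrist block_heel 0.7 [461. 147.] [0.4672 0.022 ]
wrist thumb_land 0.63 [502. 128.] [0.4563 0.039 ]
wrist thumb_land 0.55 [321. 206.] [ 0.4586 -0.0956]
[ 0.4737 -0.0976  0.1702] [ 3.1415e+00 -5.0000e-04  2.7458e+00] 3.85
```

View pics/w1.png

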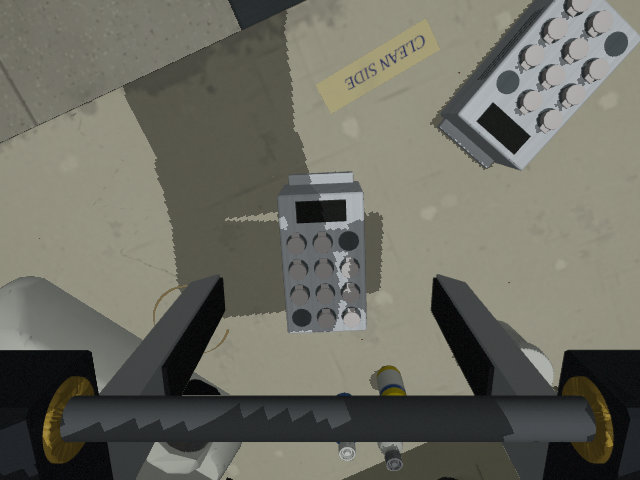

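The wrist view shows the block at (325,260) with its heel end up at (323,170), between the open fingers. I'll measure its yaw from the top-face corners.

```bash
python3 - <<'E'
from h import *
o=get_obs();c=camera('wrist')
P=[onz(c,(u/640,v/480),.05,o)[:2] for u,v in [(278.5,197),(362,194),(288,332),(367,330)]]
print(np.round(P,4))
for a,b in [(0,2),(1,3),(1,0),(3,2)]:
    d=P[b]-P[a];print(np.linalg.norm(d),np.arctan2(d[1],d[0]))
print('mid',np.mean(P,axis=0))
# top-face points from depth
h,w=np.mgrid[150:345,250:400];p,_=ray(c,(0,0),o);T=wc(c,o);K=c['K'];r=c['range_z'][150:345,250:400]
X=np.stack([(w+.5-K[0,2])/K[0,0]*r,-(h+.5-K[1,2])/K[1,1]*r,-r],-1)@T[:3,:3].T+T[:3,3]
m=(abs(X[...,2]-.05)<.004);q=X[m][:,:2].astype(np.float32)
print(len(q),X[m][:,2].mean(),cv2.minAreaRect(q))
E
```

```text
[[ 0.4411 -0.12  ]
 [ 0.4618 -0.0644]
 [ 0.5413 -0.1571]
 [ 0.5633 -0.0997]]
0.10684916891940519 -0.35489871977560833
0.107402273090354 -0.3346682042153089
0.05932190414100802 -1.9273664798913717
0.06149770631902541 -1.9359440475122975
mid [ 0.50188751 -0.11028122]
8834 0.0501547001642508 ((0.5013348460197449, -0.11136430501937866), (0.062089234590530396, 0.11007245630025864), 70.01092529296875)
```

The top-face fit gives 62.1 x 110.1 mm, a yaw of -0.349 and the block centre at (0.506,-0.113). I'll grip 40 mm behind the centre.

Emit:
{"op": "jog_arm", "data": {"rows": [[[0.004, -0.004, 0.015], -2.7, 0.094], [[0, 0, 0.03], 0, 0.094], [[0, 0, 0.03], 0, 0.094], [[0, 0, 0.03], 0, 0.094], [[0, 0, 0.03], 0, 0.094], [[0, 0, 0.017], 0, 0.094], [[0, 0, 0], 0, 0.094], [[0, 0, 0], 0, 0.06], [[0, 0, 0], 0, 0.05], [[0, 0, 0], 0, 0.05], [[0, 0, 0], 0, 0.05], [[0, 0, 0], 0, 0.05]], "squeeze": 4}}

```text
time_s: 5.15
ee_pos: [0.4691, -0.0997, 0.0194]
eef_rot: [3.142, 0.002, 2.794]
force: [0.0, -0.3, -0.9]
grip_width: 0.0643
grip_force: 0.0
```

Emit:
{"op": "jog_arm", "data": {"rows": [[[0, 0, 0], 0, 0.05], [[0, 0, 0], 0, 0.05], [[0, 0, 0], 0, 0.05], [[-0.0014, 0, -0.0037], 0, 0.05], [[-0.0016, 0, -0.0037], 0, 0.05], [[-0.0018, 0, -0.0037], 0, 0.05], [[-0.0019, 0, -0.0037], 0, 0.05], [[-0.002, 0, -0.0037], 0, 0.05], [[-0.0021, 0, -0.0037], 0, 0.05], [[0, 0, 0], 0, 0.05], [[0, 0, 0], 0, 0.05]]}}

```text
time_s: 6.07
ee_pos: [0.4791, -0.1033, 0.0409]
eef_rot: [3.142, 0.001, 2.794]
force: [0.1, 0.5, -2.5]
grip_width: 0.0618
grip_force: 4.0
```

```bash
cat >> h.py <<'E'
def cloud(c,o):
    h,w=np.mgrid[0:480,0:640];T=wc(c,o);K=c['K'];r=c['range_z']
    X=np.stack([(w+.5-K[0,2])/K[0,0]*r,-(h+.5-K[1,2])/K[1,1]*r,-r],-1)@T[:3,:3].T+T[:3,3]
    X[r==0]=np.nan;return X
E
python3 - <<'E'
from h import *
o=get_obs();print(o['ee_pos'],o['grip_width'],o['grip_force'],o['force'])
c=camera('wrist');save(c,'w2.png')
E
```

```text
[ 0.47910101 -0.10329731  0.04087718] 0.061812376323827994 3.999961093068123 [ 0.12672632  0.48801392 -2.46353844]
```

View pics/w2.png

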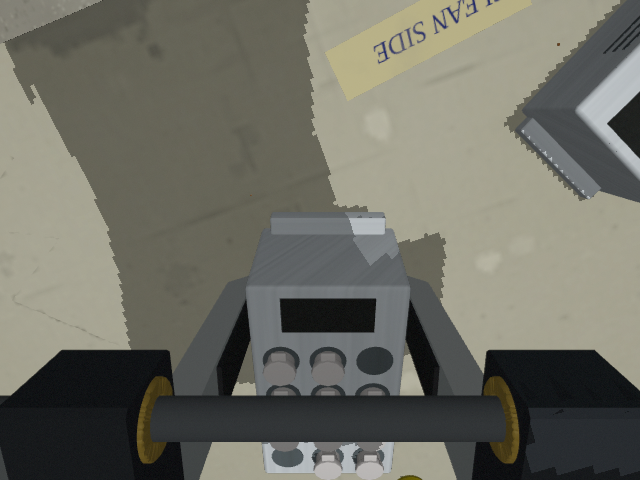

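The heel is up: heel face spans (247..409,287), thumb land is at (328,315), and the pads grip both sides. I'll measure the tilt.

```bash
cat >> h.py <<'E'
def topfit(c,o,u=(258,400),v=(288,395)):
    """RANSAC plane of block top in the tool-yaw frame; returns tilt and lateral roll"""
    X=cloud(c,o)[v[0]:v[1],u[0]:u[1]].reshape(-1,3);X=X[~np.isnan(X[:,0])]
    y=o['eef_rot'][2];F=np.array([-np.cos(y),-np.sin(y),0]);L=np.array([np.sin(y),-np.cos(y),0])
    o3=np.array(o['ee_pos']);A=np.c_[(X-o3)@F,(X-o3)@L,np.ones(len(X))];z=X[:,2]
    rng=np.random.default_rng(0);best=None
    for _ in range(300):
        i=rng.choice(len(z),3,False)
        try:s=np.linalg.solve(A[i],z[i])
        except Exception:continue
        n=(abs(A@s-z)<.001).sum()
        if abs(s[0])<.5 and abs(s[1])<.2 and(best is None or n>best[0]):best=(n,s)
    m=abs(A@best[1]-z)<.0015;s=np.linalg.lstsq(A[m],z[m],rcond=None)[0]
    q=A[m]
    print('tilt %.4f roll %.4f ztop_at_tcp %.4f n %d of %d fwd %.4f..%.4f lat %.4f..%.4f'%(-np.arctan(s[0]),np.arctan(s[1]),s[2],m.sum(),len(z),q[:,0].min(),q[:,0].max(),q[:,1].min(),q[:,1].max()))
    return s
E
python3 - <<'E'
from h import *
o=get_obs();c=camera('wrist')
topfit(c,o);topfit(c,o,v=(288,345))
topfit(c,o,u=(235,420))
E
```

```text
tilt 0.1961 roll 0.0004 ztop_at_tcp 0.0705 n 13025 of 15124 fwd -0.0178..0.0368 lat -0.0289..0.0313
tilt 0.1978 roll 0.0003 ztop_at_tcp 0.0704 n 8007 of 8060 fwd -0.0178..0.0098 lat -0.0268..0.0293
tilt 0.1965 roll 0.0009 ztop_at_tcp 0.0704 n 14461 of 19708 fwd -0.0178..0.0373 lat -0.0340..0.0352
```

Emit:
{"op": "jog_arm", "data": {"rows": [[[-0.0011, 0, -0.002], 0, 0.05], [[0, 0, 0], 0, 0.05]]}}

```text
time_s: 6.33
ee_pos: [0.4799, -0.1036, 0.0428]
eef_rot: [-3.142, -0.0, 2.794]
force: [-0.8, -0.2, -2.5]
grip_width: 0.0622
grip_force: 4.0
```

Emit:
{"op": "jog_arm", "data": {"rows": [[[0, 0, 0], 0, 0.05], [[0, 0, 0], 0, 0.05], [[0, 0, -0.003], 0, 0.05], [[0, 0, -0.008], 0, 0.05], [[0, 0, -0.012], 0, 0.05], [[0, 0, -0.012], 0, 0.05], [[0, 0, 0], 0, 0.05]], "squeeze": 50}}

```text
time_s: 6.92
ee_pos: [0.4809, -0.1039, 0.0801]
eef_rot: [3.141, 0.003, 2.794]
force: [0.8, -0.3, -3.3]
grip_width: 0.0619
grip_force: 50.0
```

```bash
python3 - <<'E'
from h import *
o=get_obs();c=camera('wrist');print(o['force'],o['ee_pos'],o['moment'],o['qpos'])
topfit(c,o);topfit(c,o,v=(288,345))
for n in ['top']:
    look(dict(seat=.07,lip_edge=.0785,catch_nose=.08,rocker_press=.085),n,.3,3)
    c=camera(n);X=cloud(c,None)[140:300,150:260].reshape(-1,3)
    for lo,hi in [(.05,.066),(.068,.0725),(.074,.0785),(.08,.092),(.092,.12)]:
        m=(X[:,2]>lo)&(X[:,2]<hi);q=X[m]
        if m.sum()>20: print(lo,hi,m.sum(),np.round(q.min(0),4),np.round(q.max(0),4),cv2.minAreaRect(q[:,:2].astype(np.float32)))
    cv2.imwrite('pics/shak.png',cv2.resize(c['image'][145:300,145:265,::-1],None,fx=3.8,fy=3.8,interpolation=cv2.INTER_CUBIC))
E
```

```text
[ 0.75213985 -0.32088912 -3.30869235] [ 0.48090304 -0.10392097  0.08009459] [ 0.01065908  0.1099921  -0.0354331 ] [-2.87278672e-01  3.18894201e-01  1.81449669e+00 -6.10468545e-06
  1.00475373e+00 -1.51086591e+00]
tilt 0.2135 roll 0.0012 ztop_at_tcp 0.1097 n 12971 of 15124 fwd -0.0180..0.0380 lat -0.0292..0.0314
tilt 0.2124 roll 0.0010 ztop_at_tcp 0.1097 n 8003 of 8052 fwd -0.0180..0.0100 lat -0.0269..0.0292
top seat 0.84 [199. 203.] [0.5939 0.2839]
top lip_edge 0.83 [202. 170.] [0.6523 0.2769]
top catch_nose 0.57 [201. 240.] [0.5246 0.2766]
top rocker_press 0.61 [188. 270.] [0.471  0.2961]
[ 0.4804 -0.1038  0.0789] [3.1414e+00 2.3000e-03 2.7944e+00] 6.9667
0.05 0.066 4664 [0.4347 0.186  0.05  ] [0.6855 0.3633 0.066 ] ((0.5598700046539307, 0.2742522358894348), (0.24797087907791138, 0.16978074610233307), 2.546753406524658)
0.068 0.0725 3664 [0.4383 0.1913 0.068 ] [0.6677 0.3499 0.0725] ((0.5534727573394775, 0.27395641803741455), (0.22560541331768036, 0.15803156793117523), 2.4832074642181396)
0.074 0.0785 774 [0.4418 0.1931 0.074 ] [0.6628 0.3485 0.0785] ((0.552202045917511, 0.27324068546295166), (0.218895822763443, 0.15504400432109833), 1.9019180536270142)
0.08 0.092 1063 [0.4541 0.2103 0.08  ] [0.6634 0.3235 0.0917] ((0.5588892102241516, 0.26647600531578064), (0.11314657330513, 0.2091282606124878), 89.71891021728516)
0.092 0.12 22 [0.5013 0.2633 0.092 ] [0.5231 0.2796 0.0952] ((0.5121287703514099, 0.27140989899635315), (0.021451298147439957, 0.01611330918967724), 1.6689242124557495)
```

View pics/shak.png

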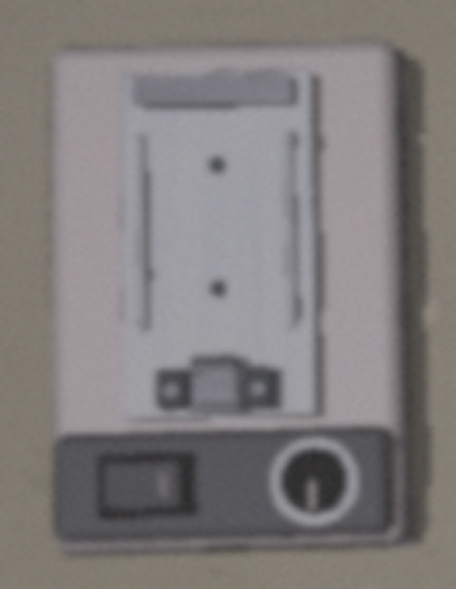

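The shaker lies almost square to the world: rocker on the left at (148,485) in the crop, catch at (218,385), lip at (218,88). I'll carry the block beside it and look from the wrist.

Emit:
{"op": "jog_arm", "data": {"rows": [[[0, 0, -0.02], -4, 0.05], [[0, 0, -0.035], -5, 0.05], [[0, 0, -0.035], -5, 0.05], [[0, 0.01, -0.035], -5, 0.05], [[-0.003, 0.025, -0.02], -0.9, 0.05], [[-0.003, 0.038, -0.01], 0, 0.05], [[-0.003, 0.038, -0.01], 0, 0.05], [[-0.003, 0.038, 0], 0, 0.05], [[-0.003, 0.038, 0], 0, 0.05], [[-0.003, 0.03, 0], 0, 0.05], [[0, 0.018, 0], 0, 0.05], [[0, 0, 0], 0, 0.05]]}}

```text
time_s: 8.27
ee_pos: [0.4989, 0.1343, 0.242]
eef_rot: [3.141, -0.001, -3.138]
force: [0.5, -0.3, -3.8]
grip_width: 0.0614
grip_force: 50.0
```

```bash
python3 - <<'E'
from h import *
c,o=look(dict(seat=.07,lip_edge=.0785,catch_nose=.08,rocker_press=.085),'wrist',.3,2)
save(c,'w3.png');print(o['force'],o['grip_width'])
E
```

```text
wrist seat 0.94 [490. 312.] [0.5928 0.2818]
wrist lip_edge 0.79 [486. 374.] [0.6507 0.2815]
wrist catch_nose 0.74 [495. 248.] [0.5289 0.2753]
wrist catch_nose 0.72 [195. 324.] [0.5994 0.0192]
wrist rocker_press 0.94 [531. 180.] [0.4705 0.2959]
wrist rocker_press 0.61 [327. 311.] [0.5846 0.1352]
[0.4989 0.1343 0.242 ] [ 3.1412e+00 -1.1000e-03 -3.1382e+00] 8.2667
[ 0.47581531 -0.28940869 -3.80518113] 0.061425326228937614
```

View pics/w3.png

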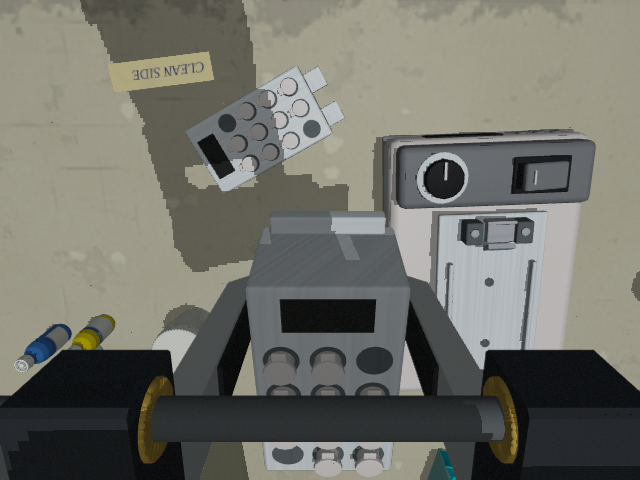

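The wrist view shows the platform holes at (489,282) and (485,343), the catch at (497,232), and the rims at x≈448 and 530. The rocker is at (543,174). I'll fit the shaker pose from the hole positions and the depth of the rims.

```bash
python3 - <<'E'
from h import *
o=get_obs();c=camera('wrist');X=cloud(c,o)
g=cv2.cvtColor(c['image'],cv2.COLOR_RGB2GRAY)
for u,v in [(489,282),(485,343)]:
    w=g[v-9:v+10,u-9:u+10].astype(float);t=np.clip(np.median(w)-25-w,0,None);yy,xx=np.mgrid[v-9:v+10,u-9:u+10]
    uu,vv=(t*xx).sum()/t.sum()+.5,(t*yy).sum()/t.sum()+.5
    print('hole',uu,vv,onz(c,(uu/640,vv/480),.07,o))
S=X[200:420,400:600].reshape(-1,3);S=S[~np.isnan(S[:,0])]
print('floor z',np.median(S[(abs(S[:,0]-.59)<.03)&(abs(S[:,1]-.279)<.015),2]))
R_=S[(S[:,2]>.0752)&(S[:,2]<.079)&(S[:,0]>.548)&(S[:,0]<.635)]
for y0 in (.241,.317):
    q=R_[abs(R_[:,1]-y0)<.012]
    if len(q)>20:
        k=np.polyfit(q[:,0]-.59,q[:,1],1);print('rim',len(q),k,q[:,0].min(),q[:,0].max(),np.percentile(q[:,1]-k[0]*(q[:,0]-.59),[3,97]),np.median(q[:,2]))
C=S[(S[:,2]>.080)&(S[:,0]>.49)&(S[:,0]<.54)&(abs(S[:,1]-.28)<.05)]
print('catch',len(C),cv2.minAreaRect(C[:,:2].astype(np.float32)),C.max(0),C.min(0))
D=S[(S[:,2]>.0885)&(S[:,0]>.49)&(S[:,0]<.545)&(abs(S[:,1]-.28)<.05)]
print('bolt',len(D),D.max(0),D.min(0))
E0=X[140:215,390:600].reshape(-1,3);E0=E0[(E0[:,2]>.0705)&(E0[:,0]<.51)]
print('console',len(E0),cv2.minAreaRect(E0[:,:2].astype(np.float32)),np.median(E0[:,2]))
k=X[150:200,505:580];m=k[...,2]>.075;q=k[m];print('rocker',len(q),q.min(0),q.max(0));i=np.argmax(q[:,2]);print(q[i])
E
```

```text
hole 494.19958762886597 280.8181443298969 [0.56371473 0.27810924 0.07      ]
hole 490.269054002298 345.9603600153198 [0.62826766 0.2812956  0.07      ]
floor z 0.07038325216380742
rim 276 [0.04559195 0.2430787 ] 0.5482414863835228 0.6058209591909478 [0.24128329 0.24509411] 0.07704564811979617
rim 417 [0.04335642 0.31387115] 0.5480222507852942 0.6279481748009734 [0.31216722 0.31619435] 0.07697408109962506
catch 1859 ((0.5164321660995483, 0.2755802869796753), (0.02743627317249775, 0.05534268543124199), 1.9831922054290771) [0.53048292 0.30313571 0.09472147] [0.50241558 0.24780243 0.08000768]
bolt 474 [0.52686325 0.29342751 0.09472147] [0.50241558 0.25323269 0.08850227]
console 10984 ((0.4744337201118469, 0.27365192770957947), (0.06058848649263382, 0.15682590007781982), 1.4820408821105957) 0.07277787449237055
rocker 1566 [0.4523173  0.28500273 0.07500062] [0.48310224 0.33174902 0.08984658]
[0.46318991 0.29199308 0.08984658]
```

Shaker pose: seat at (0.593,0.2785), yaw 0.043. I'll bring the toe to a point in front of the lip, about 10 mm above the floor.

Emit:
{"op": "jog_arm", "data": {"rows": [[[-0.006, 0.016, 0], 0, 0.05], [[-0.009, 0.03, 0], 0, 0.05], [[-0.01, 0.032, 0], 0, 0.05], [[-0.01, 0.032, 0], 0, 0.05], [[-0.008, 0.022, 0], 0, 0.05], [[-0.002, 0.01, 0.01], -2.3, 0.05], [[0, 0, 0.03], 0, 0.05], [[0, 0, 0.03], 0, 0.05], [[0, 0, 0.03], 0, 0.05], [[0, 0, 0.02], 0, 0.05], [[0, 0, 0], 0, 0.05], [[0, 0, 0], 0, 0.05]]}}

```text
time_s: 9.57
ee_pos: [0.5444, 0.2726, 0.1226]
eef_rot: [-3.141, -0.001, -3.102]
force: [-0.4, 0.3, -2.5]
grip_width: 0.0617
grip_force: 50.0
```

```bash
python3 - <<'E'
from h import *
o=get_obs();c=camera('wrist');print(o['force'],o['ee_pos'],o['eef_rot'])
topfit(c,o,v=(288,345))
s=camera('scene');cv2.imwrite('pics/s4.png',cv2.resize(s['image'][80:270,200:400,::-1],None,fx=3,fy=3,interpolation=cv2.INTER_CUBIC))
save(c,'w4.png')
look(dict(lip_edge=.0785,seat=.07,catch_nose=.08,rocker_press=.085),'wrist',.3,2)
E
```

```text
[-0.3507206   0.27944158 -2.49044725] [0.54439922 0.2725922  0.12263113] [-3.14111766e+00 -1.10974943e-03 -3.10230181e+00]
tilt 0.2185 roll -0.0000 ztop_at_tcp 0.1523 n 8006 of 8063 fwd -0.0176..0.0103 lat -0.0268..0.0294
wrist rocker_press 0.68 [375. 121.] [0.4692 0.2943]
[0.5452 0.2732 0.1246] [ 3.1407e+00  2.4000e-03 -3.1020e+00] 9.6667
```

View pics/s4.png

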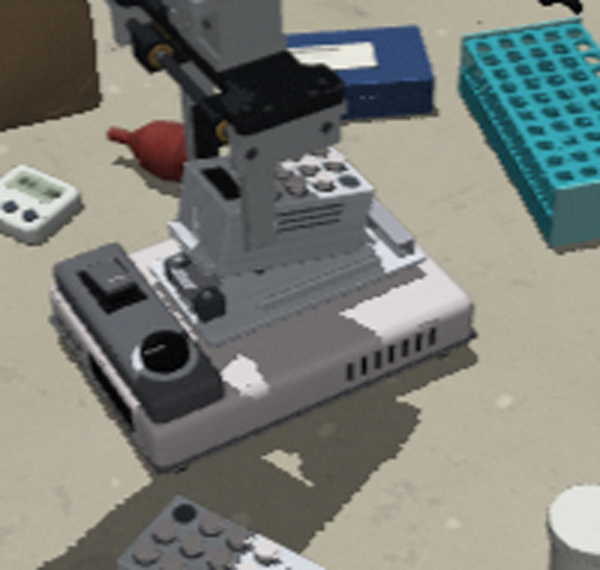

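The scene view shows the block tilted heel up over the platform, in front of the lip at (390,230), with the catch at (195,290). The y position is 3 mm off, so I'll correct it and lower.

Emit:
{"op": "jog_arm", "data": {"rows": [[[0, 0.0033, 0], 0, 0.05], [[0, 0, 0.004], 0, 0.05], [[0, 0, 0.004], 0, 0.05], [[0, 0, 0.002], 0, 0.05], [[0, 0, 0], 0, 0.05], [[0, 0, 0], 0, 0.05]]}}

```text
time_s: 10.42
ee_pos: [0.5441, 0.2767, 0.1126]
eef_rot: [3.142, -0.0, -3.101]
force: [-1.6, -0.4, -0.3]
grip_width: 0.0611
grip_force: 50.0
```

```bash
cat > st.py <<'E'
from h import *
o=get_obs();p=np.array(o['ee_pos']);s=np.array([.593,.2785]);y=.043
d=p[:2]-s;f=np.array([np.cos(y),np.sin(y)]);l=np.array([-f[1],f[0]])
print('tcp_s x %.4f y %.4f z-floor %.4f'%(d@f,d@l,p[2]-.07),'yawerr %.4f'%((o['eef_rot'][2]-(y+np.pi)+np.pi)%(2*np.pi)-np.pi),'F_s',np.round([o['force'][:2]@f,o['force'][:2]@l,o['force'][2]],2),'M',np.round(o['moment'],2),o['grip_width'],o['time_s'])
E
python3 - <<'E'
from st import *
c=camera('wrist');topfit(c,o,v=(288,345))
E
```

```text
tcp_s x -0.0490 y 0.0003 z-floor 0.0426 yawerr -0.0026 F_s [-1.59 -0.33 -0.29] M [ 0.08  0.3  -0.01] 0.061050799065960545 10.4167
tilt 0.2143 roll -0.0002 ztop_at_tcp 0.1423 n 8026 of 8065 fwd -0.0174..0.0103 lat -0.0267..0.0294
```

The toe is touching the floor. I'll raise it slightly and slide it forward under the lip.

Emit:
{"op": "jog_arm", "data": {"rows": [[[0, 0, -0.001], 0, 0.05], [[-0.003, 0, 0], 0, 0.05], [[-0.003, 0, 0], 0, 0.05], [[-0.003, 0, 0], 0, 0.05], [[-0.003, 0, 0], 0, 0.05], [[-0.002, 0, 0], 0, 0.05], [[0, 0, 0], 0, 0.05]]}}

```text
time_s: 11.05
ee_pos: [0.5585, 0.2771, 0.1135]
eef_rot: [-3.141, -0.0, -3.102]
force: [0.4, -0.2, -3.5]
grip_width: 0.0614
grip_force: 50.0
```

```bash
python3 - <<'E'
from st import *
c=camera('wrist');topfit(c,o,v=(288,345))
E
```

```text
tcp_s x -0.0345 y 0.0001 z-floor 0.0435 yawerr -0.0029 F_s [ 0.36 -0.22 -3.54] M [ 0.02  0.11 -0.  ] 0.06138408194933452 11.05
tilt 0.2160 roll -0.0004 ztop_at_tcp 0.1431 n 7991 of 8050 fwd -0.0173..0.0104 lat -0.0269..0.0294
```

Emit:
{"op": "jog_arm", "data": {"rows": [[[-0.002, 0, 0], 0, 0.05], [[-0.0015, 0, 0], 0, 0.05], [[-0.0015, 0, 0], 0, 0.05], [[-0.001, 0, 0], 0, 0.05], [[0, 0, 0], 0, 0.05]]}}

```text
time_s: 11.52
ee_pos: [0.5643, 0.2774, 0.1136]
eef_rot: [-3.142, 0.0, -3.101]
force: [-0.1, -0.3, -2.9]
grip_width: 0.0616
grip_force: 50.0
```

```bash
python3 - <<'E'
from st import *
c=camera('wrist');topfit(c,o,v=(288,345))
E
```

```text
tcp_s x -0.0288 y 0.0001 z-floor 0.0436 yawerr -0.0028 F_s [-0.12 -0.25 -2.94] M [0.01 0.12 0.02] 0.061641721714174987 11.5167
tilt 0.2162 roll -0.0002 ztop_at_tcp 0.1433 n 8003 of 8058 fwd -0.0175..0.0101 lat -0.0267..0.0295
```

The tabs are under the lip, with the toe at 66 mm and no contact force. I'll loosen the grip and lower the heel along its arc onto the catch bevel.

Emit:
{"op": "jog_arm", "data": {"rows": [[[0, 0, 0.0005], 0, 0.05], [[0, 0, 0], 0, 0.05], [[0.0009, 0, 0.0018], 0, 0.05], [[0.0009, 0, 0.0018], 0, 0.05], [[0.001, 0, 0.0018], 0, 0.05], [[0.001, 0, 0.0018], 0, 0.05], [[0.0009, 0, 0.0015], 0, 0.05], [[0, 0, 0], 0, 0.05]], "squeeze": 5}}

```text
time_s: 12.23
ee_pos: [0.56, 0.2773, 0.105]
eef_rot: [3.141, 0.002, -3.101]
force: [3.2, -0.1, 1.2]
grip_width: 0.0618
grip_force: 5.0
```

```bash
python3 - <<'E'
from st import *
c=camera('wrist');topfit(c,o,v=(288,345));save(c,'w5.png')
E
```

```text
tcp_s x -0.0330 y 0.0002 z-floor 0.0350 yawerr -0.0027 F_s [ 3.18 -0.26  1.17] M [ 0.01 -0.57 -0.07] 0.06178540329821478 12.2333
tilt 0.1425 roll 0.0009 ztop_at_tcp 0.1344 n 8020 of 8059 fwd -0.0170..0.0098 lat -0.0267..0.0293
```

View pics/w5.png

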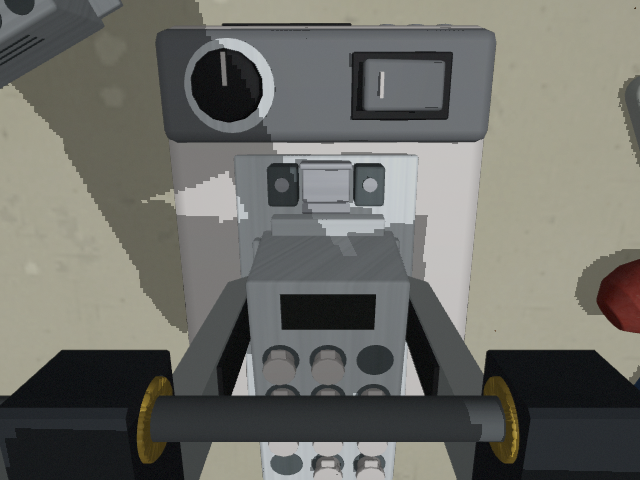

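The view shows the heel ledge at (328,225) sitting against the bolt at (327,185). I'll release, rise, close the fingers and go over the thumb land.

Emit:
{"op": "jog_arm", "data": {"rows": [[[0, 0, 0], 0, 0.08], [[0, 0, 0], 0, 0.08], [[0, 0, 0], 0, 0.08], [[0, 0, -0.02], 0, 0.08], [[0, 0, -0.03], 0, 0.08], [[0, 0, -0.025], 0, 0.08], [[0.01, 0, 0], 0, 0.0], [[0, 0, 0], 0, 0.0], [[0, 0, 0], 0, 0.0], [[0, 0, 0], 0, 0.0], [[0, 0, 0], 0, 0.0], [[0, 0, 0], 0, 0.0]], "squeeze": 20}}

```text
time_s: 13.28
ee_pos: [0.5494, 0.2767, 0.1786]
eef_rot: [-3.141, -0.001, -3.101]
force: [-0.1, -0.0, -0.0]
grip_width: 0.0431
grip_force: 0.0
```

```bash
python3 - <<'E'
from st import *
c=camera('wrist');save(c,'w6.png')
look(dict(block_heel=.088,thumb_land=.135,rocker_press=.083,catch_nose=.08),'wrist',.3,1)
X=cloud(c,o)
q=X[180:420,220:430].reshape(-1,3);d=q[:,:2]-s;xs=d@f;ys=d@l
m=(abs(ys)<.026)&(xs<-.025)&(xs>-.06)&(q[:,2]>.11)&(q[:,2]<.145)
k=np.polyfit(xs[m],q[m,2]-.07,1);print(m.sum(),'tilt',-np.arctan(k[0]),'z at -.043',np.polyval(k,-.043),'xmin,max',xs[m].min(),xs[m].max(),'ymid',np.percentile(ys[m],[1,99]))
E
```

```text
tcp_s x -0.0436 y 0.0001 z-floor 0.1086 yawerr -0.0029 F_s [-0.15 -0.04 -0.03] M [0.01 0.   0.03] 0.04306172777568466 13.2833
wrist block_heel 0.58 [328. 202.] [0.5255 0.2769]
wrist thumb_land 0.65 [329. 266.] [0.5521 0.2784]
wrist rocker_press 0.93 [364. 113.] [0.4699 0.2967]
wrist catch_nose 0.84 [328. 203.] [0.5281 0.277 ]
[0.5494 0.2767 0.1788] [-3.1412e+00 -9.0000e-04 -3.1014e+00] 13.3333
5741 tilt -0.3440638346842298 z at -.043 0.06171696960481781 xmin,max -0.05570560849114717 -0.025003785330597158 ymid [-0.02547608  0.02547018]
```

View pics/w6.png

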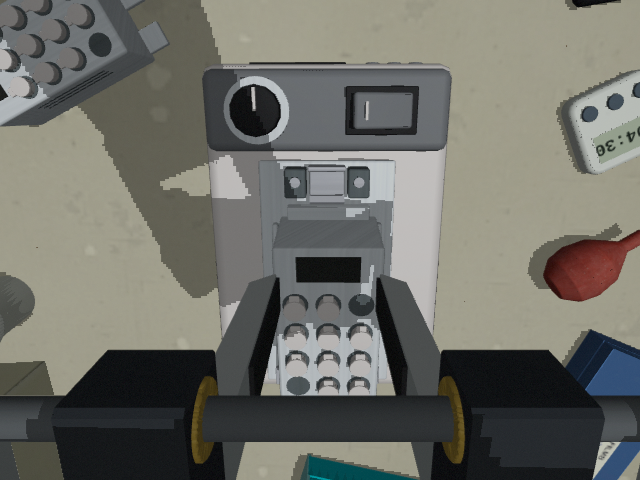

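The block rests toe-in, heel on the bevel: thumb land (328,269), ledge (328,212), catch (327,182). The fingers are still closing. I'll get the exact height of the thumb land and finish closing.

```bash
python3 - <<'E'
from st import *
c=camera('wrist');X=cloud(c,o)[252:288,282:376].reshape(-1,3)
d=X[:,:2]-s;xs=d@f;ys=d@l;k=np.polyfit(xs,X[:,2]-.07,1);r=X[:,2]-.07-np.polyval(k,xs);m=abs(r)<.002;k=np.polyfit(xs[m],X[m,2]-.07,1)
print(m.mean(),'tilt',-np.arctan(k[0]),'z at -.043',np.polyval(k,-.043),xs.min(),xs.max(),ys.min(),ys.max())
E
```

```text
tcp_s x -0.0436 y 0.0002 z-floor 0.1093 yawerr -0.0028 F_s [-0.17 -0.46 -0.26] M [ 0.04  0.   -0.02] 0.01946061112090212 13.5833
 ** On entry to DLASCL parameter number  4 had an illegal value
 ** On entry to DLASCL parameter number  4 had an illegal value
 ** On entry to DLASCL parameter number  4 had an illegal value
 ** On entry to DLASCL parameter number  4 had an illegal value
 ** On entry to DLASCL parameter number  5 had an illegal value
 ** On entry to DLASCL parameter number  4 had an illegal valueTraceback (most recent call last):
  File "<stdin>", line 3, in <module>
    c, resids, rank, s = lstsq(lhs, rhs, rcond)
                         ~~~~~^^^^^^^^^^^^^^^^^
    x, resids, rank, s = _umath_linalg.lstsq(a, b, rcond,
                         ~~~~~~~~~~~~~~~~~~~^^^^^^^^^^^^^
                                             signature=signature)
                                             ^^^^^^^^^^^^^^^^^^^^
    raise LinAlgError("SVD did not converge in Linear Least Squares")
numpy.linalg.LinAlgError: SVD did not converge in Linear Least Squares
```

Emit:
{"op": "jog_arm", "data": {"rows": [[[0, 0, 0], 0, 0.0], [[0, 0, 0.005], 0, 0.0], [[0, 0, 0.01], 0, 0.0], [[0, 0, 0.01], 0, 0.0], [[0, 0, 0], 0, 0.0], [[0, 0, 0], 0, 0.0]]}}

```text
time_s: 14.13
ee_pos: [0.549, 0.2766, 0.1534]
eef_rot: [-3.141, -0.002, -3.101]
force: [0.6, -0.5, 0.2]
grip_width: 0.0004
grip_force: 0.0
```

Emit:
{"op": "jog_arm", "data": {"rows": [[[0, 0, 0.006], 0, 0.0], [[0, 0, 0.006], 0, 0.0], [[0, 0, 0.003], 0, 0.0], [[0.0005, 0, 0.002], 0, 0.0], [[0.0005, 0, 0.002], 0, 0.0], [[0, 0, 0], 0, 0.0]]}}

```text
time_s: 14.63
ee_pos: [0.5485, 0.2768, 0.1354]
eef_rot: [3.142, 0.0, -3.101]
force: [0.0, -0.3, 0.1]
grip_width: 0.0004
grip_force: 0.1
```

Emit:
{"op": "jog_arm", "data": {"rows": [[[0.0007, 0, 0.0015], 0, 0.0], [[0.0007, 0, 0.0015], 0, 0.0], [[0, 0, 0], 0, 0.0]]}}

```text
time_s: 14.88
ee_pos: [0.5475, 0.2768, 0.1332]
eef_rot: [3.141, 0.002, -3.101]
force: [2.3, -0.5, 4.5]
grip_width: 0.0003
grip_force: 2.2
```

Emit:
{"op": "jog_arm", "data": {"rows": [[[0.0008, 0, 0.0015], 0, 0.0], [[0.0008, 0, 0.0015], 0, 0.0], [[0.0008, 0, 0.0015], 0, 0.0], [[0, 0, 0], 0, 0.0]]}}

```text
time_s: 15.22
ee_pos: [0.5444, 0.2766, 0.128]
eef_rot: [3.142, -0.0, -3.101]
force: [0.4, -0.1, 0.6]
grip_width: 0.0007
grip_force: 0.0
```

Emit:
{"op": "jog_arm", "data": {"rows": [[[0.0008, 0, 0.0015], 0, 0.0], [[0.0008, 0, 0.0015], 0, 0.0], [[0, 0, 0], 0, 0.0]]}}

```text
time_s: 15.47
ee_pos: [0.5429, 0.2765, 0.1246]
eef_rot: [-3.141, -0.0, -3.101]
force: [1.3, -0.2, 0.3]
grip_width: 0.0004
grip_force: 0.4
```

Emit:
{"op": "jog_arm", "data": {"rows": [[[0.0008, 0, 0.0015], 0, 0.0], [[0.0008, 0, 0.0015], 0, 0.0], [[0, 0, 0.0005], 0, 0.0], [[0, 0, 0], 0, 0.0]]}}

```text
time_s: 15.8
ee_pos: [0.541, 0.2764, 0.1209]
eef_rot: [-3.141, -0.001, -3.101]
force: [-0.0, 0.3, 0.2]
grip_width: 0.0007
grip_force: 0.0
```

```bash
python3 - <<'E'
from st import *
c=camera('wrist');cv2.imwrite('pics/w7.png',cv2.resize(c['image'][40:400,180:470,::-1],None,fx=1.6,fy=1.6,interpolation=cv2.INTER_CUBIC))
E
```

```text
tcp_s x -0.0520 y 0.0002 z-floor 0.0509 yawerr -0.0027 F_s [-0.04  0.27  0.15] M [0.1  0.01 0.03] 0.0007242195474663606 15.8
```

View pics/w7.png

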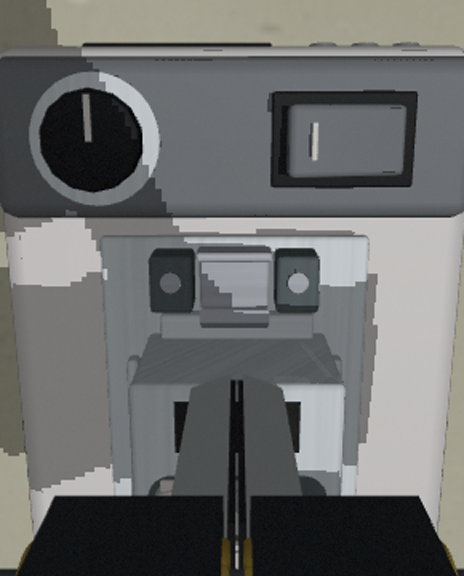

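The bolt at (237,285) now overlaps the heel ledge at (237,325), so it looks latched. I'll press a little more to confirm it's bottomed out, then rise and measure the tilt.

Emit:
{"op": "jog_arm", "data": {"rows": [[[-0.001, 0, 0.001], 0, 0.0], [[0, 0, 0.001], 0, 0.0], [[0, 0, 0], 0, 0.0]]}}

```text
time_s: 16.1
ee_pos: [0.5424, 0.2766, 0.1203]
eef_rot: [3.141, 0.0, -3.101]
force: [-4.2, -1.4, 7.8]
grip_width: 0.0003
grip_force: 4.3
```

Emit:
{"op": "jog_arm", "data": {"rows": [[[0, 0, -0.01], 0, 0.0], [[0, 0, -0.025], 0, 0.0], [[0, 0, -0.025], 0, 0.0], [[0.02, 0, 0], 0, 0.0], [[0.03, 0, 0], 0, 0.0], [[0, 0, 0], 0, 0.0]]}}

```text
time_s: 16.6
ee_pos: [0.4893, 0.2745, 0.18]
eef_rot: [-3.142, -0.001, -3.1]
force: [0.5, 0.4, 0.6]
grip_width: 0.0005
grip_force: 0.0
```

```bash
python3 - <<'E'
from st import *
c=camera('wrist');save(c,'w8.png');X=cloud(c,o).reshape(-1,3);X=X[~np.isnan(X[:,0])]
d=X[:,:2]-s;xs=d@f;ys=d@l
m=(abs(ys)<.027)&(xs<-.039)&(xs>-.057)&(X[:,2]>.11)&(X[:,2]<.145)
if m.sum()>50:
    k=np.polyfit(xs[m],X[m,2]-.07,1);print(m.sum(),'tilt',-np.arctan(k[0]),'land z',np.median(X[m,2]-.07))
m=(abs(ys)<.009)&(xs<-.062)&(xs>-.072)&(X[:,2]<.1)
for a in np.arange(-.080,-.056,.002):
    q=(abs(ys)<.009)&(abs(xs-a)<.001)&(X[:,2]<.14);w=(abs(ys)>.014)&(abs(ys)<.024)&(abs(xs-a)<.001)&(X[:,2]<.14);print(round(a,3),np.round(np.median(X[q,2])-.07,4),np.round(np.median(X[w,2])-.07,4))
look(dict(rocker_press=.083),'wrist',.3,1)
k=cloud(c,o);q=k[:,:,:].reshape(-1,3);d=q[:,:2]-s;xs=d@f;ys=d@l
m=(xs>-.142)&(xs<-.106)&(ys>.0)&(ys<.07)&(q[:,2]>.0745)
print('rocker',m.sum(),xs[m].min(),xs[m].max(),ys[m].min(),ys[m].max());
for y0 in np.arange(.005,.065,.005):
    n=(abs(xs+.124)<.006)&(abs(ys-y0)<.002);print(round(y0,3),np.round(np.median(q[n,2])-.07,4) if n.sum() else None)
E
```

```text
tcp_s x -0.1038 y 0.0005 z-floor 0.1100 yawerr -0.0018 F_s [0.56 0.41 0.62] M [-0.01  0.   -0.02] 0.0005460308431574777 16.6
295 tilt -0.0038713708436343627 land z 0.05020226685311033
-0.08 0.0182 0.0168
-0.078 0.0182 0.0163
-0.076 0.0182 0.0164
-0.074 0.018 0.0163
-0.072 0.0199 0.016
-0.07 0.0221 0.0159
-0.068 0.0172 -0.0001
-0.066 nan 0.0082
-0.064 nan 0.008
-0.062 0.0089 0.0085
-0.06 0.0081 0.0083
-0.058 0.0307 0.0301
wrist rocker_press 0.67 [358. 206.] [0.4708 0.295 ]
[0.4911 0.2746 0.1803] [ 3.1414e+00  2.0000e-04 -3.1003e+00] 16.65
rocker 30853 -0.13899125379598518 -0.10603269498280538 2.141562680982815e-07 0.061067864863684526
0.005 0.2313
0.01 0.2313
0.015 0.2313
0.02 0.2313
0.025 0.2308
0.03 0.2249
0.035 0.225
0.04 0.2249
0.045 0.2249
0.05 0.2249
0.055 0.225
0.06 0.0025
  return _methods._mean(a, axis=axis, dtype=dtype,
  ret = ret.dtype.type(ret / rcount)
```

Latched: the block is level (tilt -0.004), the land is at 50.2 mm and the ledge top at 8 mm is under the bolt. Next is the rocker's raised half at (0.469,0.294).

Emit:
{"op": "jog_arm", "data": {"rows": [[[0.01, 0.01, 0], 0, 0.0], [[0.01, 0.01, 0], 0, 0.0], [[0, 0, 0.03], 0, 0.0], [[0, 0, 0.03], 0, 0.0], [[0, 0, 0.02], 0, 0.0], [[0, 0, 0.005], 0, 0.0], [[0, 0, 0], 0, 0.0]]}}

```text
time_s: 17.33
ee_pos: [0.4709, 0.294, 0.0934]
eef_rot: [-3.141, -0.002, -3.101]
force: [0.1, 0.9, 0.0]
grip_width: 0.0002
grip_force: 0.0
```

Emit:
{"op": "jog_arm", "data": {"rows": [[[0, 0, 0.002], 0, 0.0], [[0, 0, 0.002], 0, 0.0], [[0, 0, 0.002], 0, 0.0], [[0, 0, 0], 0, 0.0]]}}

```text
time_s: 17.67
ee_pos: [0.4718, 0.2938, 0.0889]
eef_rot: [3.141, 0.001, -3.101]
force: [0.2, -0.2, 0.8]
grip_width: 0.0002
grip_force: 0.0
```

Emit:
{"op": "jog_arm", "data": {"rows": [[[0.0005, 0, 0.0015], 0, 0.0], [[0.0005, 0, 0.0015], 0, 0.0], [[0, 0, 0.0015], 0, 0.0], [[0, 0, 0], 0, 0.0]]}}

```text
time_s: 18.0
ee_pos: [0.4707, 0.2935, 0.0839]
eef_rot: [-3.141, 0.0, -3.101]
force: [0.0, 0.2, 1.0]
grip_width: 0.0004
grip_force: 0.2
```

Emit:
{"op": "jog_arm", "data": {"rows": [[[0, 0, 0.0015], 0, 0.0], [[0, 0, 0.001], 0, 0.0], [[0, 0, 0.0], 0, 0.0]]}}

```text
time_s: 18.25
ee_pos: [0.4707, 0.2934, 0.0813]
eef_rot: [-3.141, -0.0, -3.101]
force: [1.1, -2.4, 3.3]
grip_width: 0.0007
grip_force: 1.3
```

Emit:
{"op": "jog_arm", "data": {"rows": [[[0, 0, 0.001], 0, 0.0], [[0, 0, 0.001], 0, 0.0], [[0, 0, 0.0], 0, 0.0]]}}

```text
time_s: 18.5
ee_pos: [0.4709, 0.2935, 0.0807]
eef_rot: [-3.141, 0.001, -3.101]
force: [-5.0, -7.2, 16.0]
grip_width: 0.0005
grip_force: 8.9
```

Firm stop at 16 N, so the rocker is at its end. I'll rise and check everything.

Emit:
{"op": "jog_arm", "data": {"rows": [[[0, 0, -0.005], 0, 0.0], [[0, 0, -0.02], 0, 0.0], [[0, 0, -0.03], 0, 0.0], [[0, 0, -0.035], 0, 0.0], [[0, 0, -0.03], 0, 0.0], [[0.03, 0, 0], 0, 0.0], [[0.03, 0, 0], 0, 0.0], [[0.02, 0, 0], 0, 0.0], [[0, 0, 0], 0, 0.0], [[0, 0, 0], 0, 0.0]]}}

```text
time_s: 19.33
ee_pos: [0.3903, 0.2908, 0.1998]
eef_rot: [3.141, 0.0, -3.1]
force: [0.3, -0.5, 0.4]
grip_width: 0.0003
grip_force: 0.0
```

```bash
python3 - <<'E'
from st import *
sc=camera('scene');X=cloud(sc,None).reshape(-1,3);d=X[:,:2]-s;xs=d@f;ys=d@l
print('scene cam: block land/caps')
m=(abs(ys)<.025)&(xs<-.04)&(xs>-.057)&(X[:,2]>.1)&(X[:,2]<.14);print('land',m.sum(),np.median(X[m,2]-.07) if m.any() else None)
for n,C in [('scene',X),('top',cloud(camera('top'),None).reshape(-1,3))]:
    d=C[:,:2]-s;a=d@f;b=d@l
    for y0 in np.arange(.01,.061,.005):
        k=(abs(a+.124)<.007)&(abs(b-y0)<.0025)&(C[:,2]<.11)&(C[:,2]>.06);print(n,round(y0,3),k.sum(),np.round(np.median(C[k,2])-.07,4) if k.sum() else None)
a=cv2.resize(sc['image'][110:380,200:480,::-1],None,fx=2.1,fy=2.1,interpolation=cv2.INTER_CUBIC)
cv2.imwrite('pics/end.png',a)
E
```

```text
tcp_s x -0.2020 y 0.0210 z-floor 0.1298 yawerr -0.0017 F_s [ 0.24 -0.51  0.38] M [0.07 0.01 0.03] 0.00032620939391682277 19.3333
scene cam: block land/caps
land 197 0.04822571201599496
scene 0.01 22 0.0016
scene 0.015 24 0.007
scene 0.02 14 0.0088
scene 0.025 16 0.0106
scene 0.03 13 0.0112
scene 0.035 15 0.0127
scene 0.04 13 0.0138
scene 0.045 17 0.0149
scene 0.05 4 0.0139
scene 0.055 0 None
scene 0.06 2 0.0018
top 0.01 25 0.0038
top 0.015 25 0.0091
top 0.02 23 0.011
top 0.025 22 0.0119
top 0.03 26 0.0129
top 0.035 21 0.0132
top 0.04 22 0.0161
top 0.045 22 0.0164
top 0.05 9 0.0175
top 0.055 23 0.0042
top 0.06 17 0.0026
```

View pics/end.png

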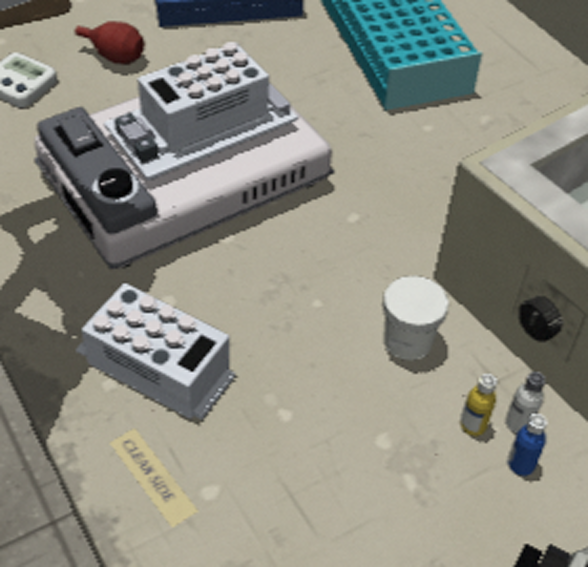

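The final view shows the block level and latched on the shaker at (205,95). The rocker at (78,135) has its right half down, with a measured slope of about 0.25. The bottles and cup are standing untouched, and the robot is clear.

```bash
python3 -c "
from station import *
print(hand_in())"
```

```text
the job is handed in; nothing more can be done
None
```

The tube block is latched level on the shaker, the rocker is switched on, the bottles and cup were left standing, and I handed the job in at about 19 s of the 54 s allowed; the hand-in gave no verdict.

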